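Set the punching-board fence to its setting screw and clamp it

TASK

Slide the slotted fence of the snap-punching board forward until its front face presses lightly against the tip of the setting screw that sticks out of the small brass block, and keep it there a moment without ramming it. Then turn the clamp knob clockwise until it is firmly tight, so that the fence stays clamped touching the screw tip; let go and leave the things around the board where they are.

Things in the scene. Friction and masses are not known exactly. Their poses are not given: they have to be found in the camera images.
- board: Fixed dark steel plate 320 x 240 x 10 mm on the green bench. Origin: centre of its underside; x = slide direction (from clamp end to setting block), y left, z up. At x = -50 mm it carries, on the right (y = -60 mm), a 70 mm guide key with two bolt heads (tops 26 mm above the bench), and on the left (y = 60 mm) the clamp stud with its knob.
- fence: Loose aluminium fence, 0.6 to 0.9 kg: upright bar 180 (y) x 12 (x) x 50 mm tall at the front of an 8 mm foot reaching 180 mm back. The foot's two slots ride on guide key (1 mm play a side) and stud. Origin: underside, 10 mm above bench, below mid front face; x forward; upright fills x -12 to 0 mm. Unclamped it slides at 3 to 9 N; push or grip the upright at y = 0.
- fence_face (a point): Point on the front face of the fence, in the middle of its width, 7 mm above the fence's underside. Axes as the fence.
- block: Brass block 35 x 40 x 14 mm fixed on the board. Origin: underside (10 mm above bench), middle of the face towards the fence, 20 to 60 mm ahead of the fence's start; axes as the board. From this face a steel setting screw (10 mm wide, axis 7 mm up) sticks out 2 to 9 mm (-x), set anew each time, not reported: find its tip by touch. Rigid; over 10 N on it is ramming, 2 to 6 N is right.
- clamp (a joint): Angle of the clamp knob (rad), growing clockwise seen from above. It starts at 0 to 0.25 (loose). From about 0.9 its flange bears on the fence foot and the torque rises; firmly tight above 1.1; hard stop at 1.4. It goes down 1.6 mm per rad and stays where it is left.
- clamp_grip (a point): Grip point on the axis of the black clamp knob, 45 mm above the bench. The knob: a flange 40 mm wide and on it an upright bar 42 mm long, 14 mm thick, 30 mm tall, top 57 mm above the bench. x runs along the bar, y across it (pinch this way), z up; the bar lies along the board's x at joint value 0.
- thread: White thread cone 60 mm wide, 80 mm tall, standing on the bench beside the board; origin at the centre of its underside. Leave alone.
- glue_jar: Jar 64 mm wide, 75 mm tall with black cap, on the bench; origin at the centre of its underside. Leave alone.
- snap_dish: Small white dish 90 mm wide, 30 mm tall; origin at the centre of its underside. Leave alone.

How it is judged:
By the outcome, as a careful person would: the job done as asked, in the order asked, and still so for the second after the job is handed in, with the robot touching nothing.
It also fails if it takes over 61 s, if anything falls off the work surface, if the arm or the gripper's body presses on something with over 40 N, if the wrist force passes 120 N, or if a joint passes its speed limit or range.

ROBOT

A 6-joint arm with a two-finger parallel gripper is mounted at the origin on the work surface. World frame = base frame: x ahead of the robot, y to its left, z up, the work surface at z = 0. Lengths are in mm, angles in rad, forces in N, time in s.
With the tool pointing down it reaches from about 350 to 975 mm from the base axis. Payload 7.1 kg.
Tool frame: the origin (TCP) lies at the very end of the fingers, on their centre line; the grasp point (between the pads) lies 19 mm behind it (ctrl.grasp_offset is the distance from the TCP to the grasp point, in mm); z points along the fingers, y is the line along which they close (so a half turn about z gives the same grasp; the last joint's range is limited). The gripper opens to 88 mm and grips with 3 to 60 N. Pads are 20 mm wide; open, the fingers measure 115 mm over their backs; the gripper's body (75 mm by 178 mm) begins 61 mm behind the grasp point.
Start: joints at [-1.157, 0.423, 1.63, -0, 1.089, -0.019], TCP at [262.149, -567.347, 222.675] pointing down, gripper open.
Joint ranges: [-3, 3], [-0.9, 2.11], [0.09, 2.58], [-1.31, 4.45], [0.11, 2.69], [-2.54, 2.54]. Speed limits (rad/s): [2.39, 2.39, 3.01, 3.14, 3.14, 3.14].

INTERFACE

Orientations are given as a rotation vector (axis times angle).
In Python, from workcell import ctrl, viewer, ticket, models gives the robot as it stands.
- The arm moves only by the tool play_rows, never from a script. Its arguments are lists of equal length, an entry for each row: "dp": the shift along the world's x, y, z in mm, a list of three; "yaw": the turn about the world's z in degrees. In form: {"dp": [[tx, ty, tz], ...], "yaw": [yaw, ...]}. A call has 1 to 8 rows; each row shifts and turns the commanded pose from where the row before left it; what a row does not reach is not made up. A row lasts 1/12 s, in which the tool goes at most 41.7 mm and 7.16 degrees, less where a joint would pass 70% of its speed; a pose out of reach is approached as far as the arm can. A call is refused whole if a number of a shift passes 41.7 or a number of a turn 7.16, either way. A call with a gripper value outside its range is refused whole. "gripper" is the closure, from 0 (fully open) to 1 (shut), set as the call begins (left out, the last holds). The fingers move at their own pace and stop on an object; the grip force is fixed at half the most. Time passes only in rows, so rows that do not move let the fingers close. It gives the time, the measured TCP pose, the force, the opening and the grip force at its end, in the units of the state.
- ctrl.get_obs(): the state, without advancing time (a new reading comes with each control period).
- viewer.get_image(name): name is "side" or "top" or "wrist"; returns a dict with "pixels" (384x512x3 uint8, red, green, blue), "range_z" (384x512 float32, mm along the optical axis (not along the pixel's ray), 0 where there is no reading), "fx", "fy", "cx", "cy" (pixels), "T" (4x4, takes a point from camera to world coordinates); the wrist camera has in their place "hand_eye" (4x4, takes a point from camera to tool coordinates, whose origin is the TCP and whose axes are the flange's). Camera axes: x right, y up, looking along -z (the intrinsics and any distortion apply to the point x, -y, -z); pixel columns grow to the right and rows downward; lengths in mm; the calibration is good to about 2 mm. A picture is of the moment at which its call begins: read the wrist's pose just before it.
- ticket.close_job(): hands the job in; it is judged then, once.
Trained networks look in a picture, given as the dict that the camera call returned (one of the last four; its "shot" number tells which), for a name from the list of things; names that differ only in an ending like _2 or _b are one class to them, and where a whole thing is asked for, a point or a joint stands for the part that bears it (a point fixed in the world has none). Each returns a list of dicts, best first, with "conf" (0 to 1); they miss things now and then, are a little off and sometimes report something else, mostly with a low value. They report only what shows in the picture. A call takes as long as a camera call.
- models.look_for(picture, name): "bbox" ([centre column, centre row, width, height] in pixels, round what is visible of it).
- models.landmark_of(picture, name): "location" ([column, row] in pixels: a listed point, or the origin of a listed thing).
The state is a dict: "t": time; "qpos": joint angles; "qvel": joint speeds; "joint_torque": joint torques, N m; "ee_pos": TCP position; "orientation": TCP orientation; "ft_force": force on the tool from outside, world axes, zero at the start; "moment": the same for the moment, N m; "width": finger opening in mm; "grasp_force": force on a finger pad.
Only numpy, scipy, OpenCV 4.12 (cv2) and the standard library are available. Lean on these libraries where they do the work, as an engineer would, in place of code of your own. Each camera call takes 0.05 s, during which the arm holds its last target. There are 200 camera calls.

## Working session

There is one attempt and no reset: what is moved stays moved. The work goes in short steps, Python scripts to look and compute and a tool call to move; the robot and the scene stay as the last step left them, time stands still between calls to the robot, and variables do not carry over. Pictures are saved under pics/ and viewed, at most 10 in all, crops included, and the job is handed in when it is done.

Besides the shell and the picture viewer there is one more tool, called as name(argument=value, ...), one argument or row to a line, values as JSON. play_rows: Moves the arm, as the interface text tells. Its arguments: {"type":"object","properties":{"dp":{"type":"array"},"yaw":{"type":"array"},"gripper":{"type":"number"}},"required":["dp","yaw"]}

```bash
mkdir -p pics
cat > h.py <<'E'
import numpy as np, cv2
from workcell import ctrl, viewer, ticket, models
from scipy.spatial.transform import Rotation as R
def shot(n):
    o=ctrl.get_obs(); p=viewer.get_image(n)
    if 'T' in p: T=np.array(p['T'])
    else:
        B=np.eye(4);B[:3,:3]=R.from_rotvec(o['orientation']).as_matrix();B[:3,3]=o['ee_pos'];T=B@np.array(p['hand_eye'])
    p['W']=T; return p
def ray(p,c,r):
    d=np.array([(c-p['cx'])/p['fx'],-(r-p['cy'])/p['fy'],-1.0]); return p['W'][:3,3],p['W'][:3,:3]@d
def atz(p,c,r,z):
    o,d=ray(p,c,r); return o+d*(z-o[2])/d[2]
def dep(p,c,r):
    o,d=ray(p,c,r); return o+d*p['range_z'][int(round(r)),int(round(c))]
def proj(p,P):
    q=np.linalg.inv(p['W'])@np.append(P,1); return p['cx']+p['fx']*q[0]/-q[2], p['cy']-p['fy']*q[1]/-q[2]
def save(p,f): cv2.imwrite('pics/'+f,cv2.cvtColor(p['pixels'],cv2.COLOR_RGB2BGR))
E
python3 - <<'E'
from h import *
np.set_printoptions(precision=1,suppress=True)
H={'board':0,'fence':10,'fence_face':17,'block':10,'clamp_grip':45,'thread':0,'glue_jar':0,'snap_dish':0}
print({k:v for k,v in ctrl.get_obs().items()})
for n in ['top','side']:
    p=shot(n); save(p,n+'.png'); print(n,[k for k in p], p['W'][:3,3])
    for k,z in H.items():
        for d in models.landmark_of(p,k)[:1]:
            c,r=d['location']; print(k,round(d['conf'],2),np.array([c,r]),atz(p,c,r,z),dep(p,min(511,max(0,c)),min(383,max(0,r))))
E
```

```text
{'t': 0.0, 'qpos': array([-1.2,  0.4,  1.6,  0. ,  1.1, -0. ]), 'qvel': array([ 0., -0.,  0., -0.,  0.,  0.]), 'joint_torque': array([  0. , -54.5, -27.4,   0.1,   0. ,  -0. ]), 'ee_pos': array([ 261.9, -566.8,  221.9]), 'orientation': array([-3.1, -0.7,  0. ]), 'ft_force': array([-0.4,  0. ,  0.1]), 'moment': array([-0.1,  0. , -0. ]), 'grasp_force': 0.0, 'width': 87.6970164025402}
top ['pixels', 'range_z', 'fx', 'fy', 'cx', 'cy', 'T', 'shot', 'W'] [ 372.5  -22.6 1163. ]
fence 0.88 [247.3 185.3] [587.3  -0.1  10. ] [584.4  -0.4  25.5]
fence_face 0.91 [248.4 184.7] [587.7  -3.4  17. ] [585.8  -3.6  27. ]
block 0.74 [245.9 166.8] [642.    3.5  10. ] [639.    3.2  22.7]
clamp_grip 0.55 [220.6 208.2] [517.3  73.5  45. ] [515.5  72.2  59.1]
thread 0.6 [383.8 147.2] [ 699.3 -405.3    0. ] [ 698.  -403.8    4.7]
glue_jar 0.83 [370.7 225.5] [ 468.  -352.3    0. ] [ 461.8 -331.    74.9]
snap_dish 0.62 [380.7 145.6] [ 704.3 -396.4    0. ] [ 702.3 -394.2    7. ]
side ['pixels', 'range_z', 'fx', 'fy', 'cx', 'cy', 'T', 'shot', 'W'] [-55.6 640.7 950.1]
board 0.84 [245.6 204.5] [561.8  11.3   0. ] [551.7  21.7  15.6]
fence 0.72 [240.  193.6] [605.6  -5.5  10. ] [584.4  15.2  40.1]
fence_face 0.64 [241.1 194.4] [595.2  -0.6  17. ] [581.4  13.   36.8]
block 0.5 [231.5 189.3] [642.1   0.3  10. ] [630.6  10.8  25.5]
clamp_grip 0.6 [240.3 211.7] [522.8  75.5  45. ] [529.   69.5  35.3]
thread 0.82 [142.2 273.9] [585.3 416.6  -0. ] [565.4 423.6  29.4]
glue_jar 0.88 [331.9 168. ] [ 458.7 -352.2    0. ] [ 447.8 -331.2   20.1]
snap_dish 0.65 [292.4 134.8] [ 699. -409.    0.] [ 696.7 -405.8    2.9]
```

View pics/top.png

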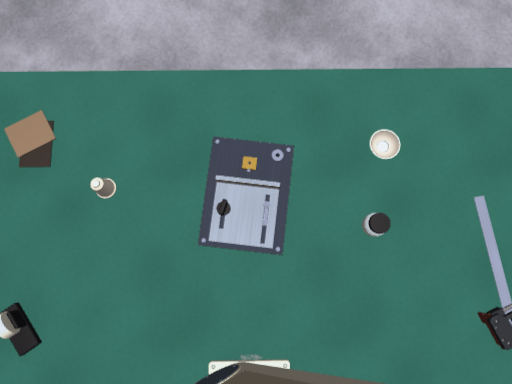

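View pics/side.png

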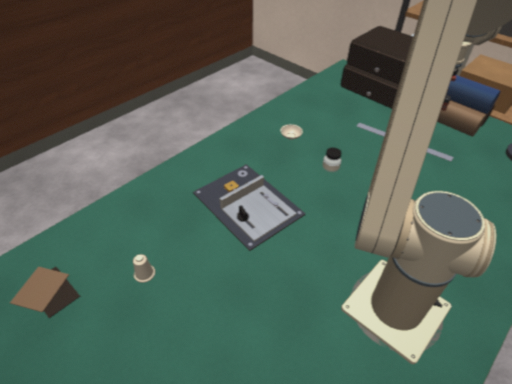

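The top view shows the board at about (248,195) px, turned by about -7°. The knob is at (223,208), the fence bar at (247,182) and the brass block at (249,163). The side view agrees. The thread cone is on the left and the dish and jar are on the right, all clear of the board. I'll move above the board and turn half round so the last joint has room for the clockwise turn.

play_rows(
  dp=[
    [12,24,4],
    [12,24,4],
    [12,24,4],
    [12,24,4],
    [12,24,4],
    [12,24,4],
    [12,24,4],
    [12,24,4],
  ],
  yaw=[6,6,6,6,6,6,6,6],
  gripper=1,
)

```text
t: 1.57
ee_pos: [358.5, -374.2, 255.0]
orientation: [2.524, 1.87, 0.0]
ft_force: [0.7, -0.1, 0.1]
width: 37.9
grasp_force: 0.0
```

play_rows(
  dp=[
    [12,24,4],
    [12,24,4],
    [12,24,4],
    [12,24,4],
    [12,24,4],
    [12,24,4],
    [12,24,4],
    [12,24,4],
  ],
  yaw=[6,6,6,6,6,6,6,6],
)

```text
t: 2.23
ee_pos: [454.6, -182.1, 287.1]
orientation: [1.545, 2.735, 0.0]
ft_force: [0.1, 0.2, -0.7]
width: 0.7
grasp_force: 0.0
```

play_rows(
  dp=[
    [12,24,4],
    [12,24,4],
    [12,24,4],
    [12,24,4],
    [12,24,4],
    [12,24,4],
    [12,24,4],
    [0,0,0],
  ],
  yaw=[6,6,6,6,6,6,6,0],
)

```text
t: 2.9
ee_pos: [540.2, -12.1, 315.6]
orientation: [0.457, 3.106, 0.002]
ft_force: [-0.9, 0.7, 0.2]
width: 0.4
grasp_force: 0.0
```

Run:
```python
from h import *
np.set_printoptions(precision=2,suppress=True)
o=ctrl.get_obs(); print(o['t'],o['qpos'],o['ee_pos'],o['ft_force'],o['width'])
M=R.from_rotvec(o['orientation']).as_matrix(); print(M, np.degrees(np.arctan2(M[1,0],M[0,0])))
p=shot('wrist'); save(p,'w1.png')
H={'board':0,'fence':10,'fence_face':17,'block':10,'clamp_grip':45}
for k,z in H.items():
    for d in models.landmark_of(p,k)[:2]:
        c,r=d['location']; print(k,round(d['conf'],2),np.array([c,r]),atz(p,c,r,z))
```

```text
2.9 [-0.05  0.2   1.72  0.    1.22 -1.32] [540.19 -12.09 315.59] [-0.92  0.66  0.16] 0.43696462556684323
[[-0.96  0.29  0.  ]
 [ 0.29  0.96  0.  ]
 [-0.    0.   -1.  ]] 163.24388338471343
fence 0.74 [269.  184.2] [596.22  -2.68  10.  ]
fence 0.54 [275.3 209.2] [636.48  -4.26  10.  ]
fence_face 0.62 [271.5 187.1] [599.55  -0.22  17.  ]
block 0.93 [276.5 211.3] [640.24  -3.42  10.  ]
clamp_grip 0.55 [309.5 126.6] [527.23  69.74  45.  ]
clamp_grip 0.33 [ 62.6 305.3] [ 679.78 -354.71   45.  ]
```

View pics/w1.png

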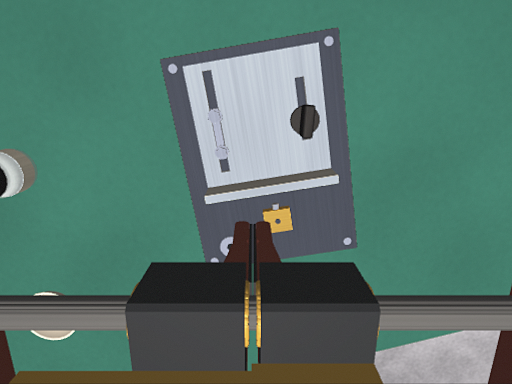

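The wrist view shows the knob bar at (308,121), the upright's top edge from (206,199) to (338,180), and the brass block at (278,220) with its screw at (276,207). Next I'll use depth to get the upright's line, the knob bar and the board yaw.

```bash
cat >> h.py <<'E'
def cloud(p):
    h,w=p['range_z'].shape; c,r=np.meshgrid(np.arange(w),np.arange(h)); z=p['range_z']
    q=np.stack([(c-p['cx'])/p['fx']*z,-(r-p['cy'])/p['fy']*z,-z],-1)
    return q@p['W'][:3,:3].T+p['W'][:3,3]
def rect(P):
    (x,y),(w,h),a=cv2.minAreaRect(P[:,:2].astype(np.float32))
    if w<h: w,h,a=h,w,a+90
    return np.round([x,y,w,h,(a+90)%180-90],1)
E
python3 - <<'E'
from h import *
np.set_printoptions(precision=2,suppress=True)
p=shot('wrist'); X=cloud(p); rz=p['range_z']>0
def sel(r0,r1,c0,c1,z0,z1):
    S=X[r0:r1,c0:c1].reshape(-1,3); m=rz[r0:r1,c0:c1].ravel()&(S[:,2]>z0)&(S[:,2]<z1); return S[m]
for n,a in {'upright':(165,210,195,350,52,70),'knob':(90,150,285,330,50,64),'foot':(50,190,180,335,13,23),'block':(200,240,260,300,19,31)}.items():
    S=sel(*a); print(n,len(S),rect(S),S[:,2].mean(), S.mean(0))
pts=[(172,69),(328,41),(347,241)]
for a in pts: print(atz(p,*a,12))
t=shot('top'); 
X=cloud(t); rz=t['range_z']>0
for n,a in {'upright':(172,190,212,284,48,72),'knob':(195,220,212,235,48,66)}.items():
    S=sel(*a); print('top',n,len(S),rect(S),S.mean(0))
E
```

```text
upright 1316 [590.6  -0.7 179.   12.5  82.6] 58.34144524453356 [589.89   0.18  58.34]
knob 381 [519.7  68.7  41.5  14.3 -19.8] 55.33483785871272 [519.11  68.28  55.33]
foot 14707 [501.9  10.5 180.4 168.7  82.6] 16.961778870497504 [498.61   9.87  16.96]
block 619 [646.6  -4.9  42.7  39.9  -7.7] 22.68297275846423 [648.7   -4.67  22.68]
[401.28 -86.09  12.  ]
[429.39 120.47  12.  ]
[714.23  81.42  12.  ]
top upright 32 [591.4  -4.5 164.1  11.5  83.9] [590.44   8.31  58.2 ]
top knob 38 [529.6  64.2  21.4  13.3 -20.8] [529.84  63.89  55.92]
```

Board yaw is -7.4° and the knob bar is at -19.8°, so the joint is at about 0.22. The upright is centred at (590.6,-0.7), and the screw tip should be about 28 mm ahead of its face. I'll push from behind at mid-width with the fingers closed.

play_rows(
  dp=[
    [1.6,2,-30],
    [1.6,2,-30],
    [1.6,2,-30],
    [1.6,2,-30],
    [1.6,2,-30],
    [1.6,2,-30],
    [1.6,2,-30],
    [1.6,2,-30],
  ],
  yaw=[1.2,1.2,1.2,1.2,1.2,1.2,1.2,1],
)

```text
t: 3.97
ee_pos: [550.9, 0.1, 73.5]
orientation: [0.214, 3.134, -0.0]
ft_force: [-0.1, -0.1, -0.8]
width: 0.7
grasp_force: 0.0
```

play_rows(
  dp=[
    [0,0,-15],
    [0,0,-15],
    [0,0,-10],
    [0,0,-5],
    [0,0,0],
    [0,0,0],
  ],
  yaw=[0,0,0,0,0,0],
)

```text
t: 4.47
ee_pos: [551.3, 0.4, 30.1]
orientation: [0.214, 3.134, 0.0]
ft_force: [0.2, -0.5, -0.1]
width: 0.6
grasp_force: 0.0
```

play_rows(
  dp=[
    [3,3,0],
    [3,0,0],
    [3,-0.4,0],
    [3,-0.4,0],
    [3,-0.4,0],
    [2,-0.3,0],
    [0,0,0],
  ],
  yaw=[0,0,0,0,0,0,0],
)

```text
t: 5.05
ee_pos: [568.6, 2.1, 29.8]
orientation: [0.214, 3.134, 0.0]
ft_force: [0.3, 0.1, -0.4]
width: 0.4
grasp_force: 0.0
```

play_rows(
  dp=[
    [1,-0.13,0],
    [1,-0.13,0],
    [1,-0.13,0],
    [1,-0.13,0],
    [1,-0.13,0],
    [1,-0.13,0],
  ],
  yaw=[0,0,0,0,0,0],
)

```text
t: 5.55
ee_pos: [572.9, 1.5, 29.5]
orientation: [-0.214, -3.132, 0.0]
ft_force: [-5.8, 1.0, 4.8]
width: 0.9
grasp_force: 3.0
```

play_rows(
  dp=[
    [1,-0.13,0],
    [1,-0.13,0],
    [1,-0.13,0],
    [1,-0.13,0],
    [1,-0.13,0],
    [1,-0.13,0],
  ],
  yaw=[0,0,0,0,0,0],
)

```text
t: 6.05
ee_pos: [576.8, 0.8, 29.3]
orientation: [-0.213, -3.128, 0.0]
ft_force: [-10.0, 1.7, 7.6]
width: 0.1
grasp_force: 4.8
```

play_rows(
  dp=[
    [1,-0.13,0.3],
    [1,-0.13,0.3],
    [0,0,0],
    [0,0,0],
  ],
  yaw=[0,0,0,0],
)

```text
t: 6.38
ee_pos: [581.3, 0.3, 29.8]
orientation: [-0.214, -3.133, 0.0]
ft_force: [-3.4, -0.1, -2.9]
width: 0.7
grasp_force: 1.7
```

Run:
```python
from h import *
np.set_printoptions(precision=2,suppress=True)
o=ctrl.get_obs(); print(o['ee_pos'],o['ft_force'],o['moment'])
t=shot('top');X=cloud(t); rz=t['range_z']>0
S=X[165:195,205:290].reshape(-1,3);S=S[(S[:,2]>50)&(S[:,2]<66)];print('up',len(S),rect(S),S.mean(0))
s=shot('side');X=cloud(s)
S=X[165:215,205:290].reshape(-1,3);S=S[(S[:,2]>50)&(S[:,2]<66)&(S[:,0]>540)&(S[:,0]<640)];print('side',len(S),rect(S))
p=shot('wrist'); save(p,'w2.png'); X=cloud(p).reshape(-1,3); m=(p['range_z'].ravel()>0)&(X[:,2]>52)&(X[:,2]<66)&(X[:,0]>560)&(X[:,0]<640)&(abs(X[:,1])<110)
print(m.sum(), rect(X[m]) if m.sum()>9 else '')
```

```text
[581.26   0.32  29.81] [-3.37 -0.13 -2.91] [ 0.12  0.42 -0.01]
up 0 [0. 0. 0. 0. 0.] [nan nan nan]
side 161 [583.3   0.4 182.4  36.9  81.3]
2486 [583.   -0.6 180.1  26.2  82.2]<stdin>:5: RuntimeWarning: Mean of empty slice.
  ret = um.true_divide(
```

View pics/w2.png

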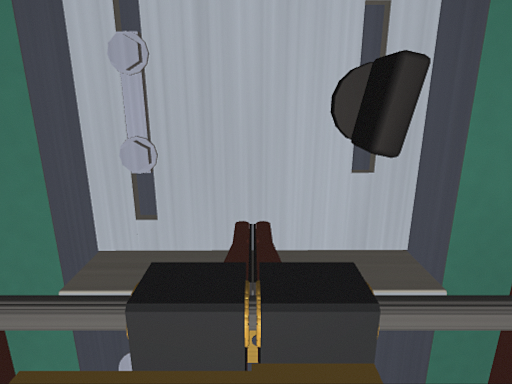

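The fence slides, with a stiction peak of about 10 N and then a slip to 3.4 N. The wrist view shows the fingers behind the upright at mid-width, and the knob is clear. I'll keep going in small steps.

play_rows(
  dp=[
    [1,-0.13,0],
    [1,-0.13,0],
    [1,-0.13,0],
    [1,-0.13,0],
    [1,-0.13,0],
    [1,-0.13,0],
  ],
  yaw=[0,0,0,0,0,0],
)

```text
t: 7.03
ee_pos: [588.1, -0.5, 30.3]
orientation: [0.214, 3.134, 0.0]
ft_force: [-3.1, 0.6, -2.4]
width: 0.5
grasp_force: 1.7
```

play_rows(
  dp=[
    [0.7,-0.1,0],
    [0.7,-0.1,0],
    [0.7,-0.1,0],
    [0.7,-0.1,0],
  ],
  yaw=[0,0,0,0],
)

```text
t: 7.37
ee_pos: [590.8, -0.8, 30.3]
orientation: [-0.214, -3.134, 0.0]
ft_force: [-3.5, 0.1, -1.6]
width: 0.3
grasp_force: 1.9
```

play_rows(
  dp=[
    [0.5,-0.06,0],
    [0.5,-0.06,0],
    [0.5,-0.06,0],
    [0.5,-0.06,0],
  ],
  yaw=[0,0,0,0],
)

```text
t: 7.7
ee_pos: [592.7, -1.1, 30.3]
orientation: [-0.214, -3.134, 0.0]
ft_force: [-4.8, 0.2, -0.6]
width: 0.7
grasp_force: 2.1
```

play_rows(
  dp=[
    [0.5,-0.06,0],
    [0.5,-0.06,0],
    [0.5,-0.06,0],
    [0.5,-0.06,0],
  ],
  yaw=[0,0,0,0],
)

```text
t: 8.03
ee_pos: [594.8, -1.3, 30.3]
orientation: [-0.214, -3.134, 0.0]
ft_force: [-5.8, -0.0, -0.5]
width: 0.6
grasp_force: 2.3
```

play_rows(
  dp=[
    [0.5,-0.06,0],
    [0.5,-0.06,0],
    [0.5,-0.06,0],
  ],
  yaw=[0,0,0],
)

```text
t: 8.28
ee_pos: [596.2, -1.5, 30.3]
orientation: [-0.214, -3.134, 0.0]
ft_force: [-4.9, 1.0, -0.3]
width: 0.3
grasp_force: 2.4
```

Run:
```python
from h import *
np.set_printoptions(precision=2,suppress=True)
for i in range(3):
    s=shot('side'); o=ctrl.get_obs(); print(o['t'],o['ee_pos'],o['ft_force'])
save(s,'s2.png')
t=shot('top'); A=cv2.resize(t['pixels'][130:200,190:310],None,fx=5,fy=5,interpolation=cv2.INTER_CUBIC)
B=cv2.resize(s['pixels'][165:225,195:285],None,fx=6.66,fy=5,interpolation=cv2.INTER_CUBIC)[:, :600]
cv2.imwrite('pics/ts.png',cv2.cvtColor(np.vstack([A[:300],B[:300]]),cv2.COLOR_RGB2BGR))
```

```text
8.3333 [596.48  -1.52  30.3 ] [-4.19  0.9  -1.53]
8.3833 [596.46  -1.53  30.29] [-2.56  0.91 -1.05]
8.4333 [596.47  -1.52  30.29] [-4.36  0.01 -1.47]Traceback (most recent call last):
  File "<stdin>", line 8, in <module>
    return _nx.concatenate(arrs, 0, dtype=dtype, casting=casting)
           ~~~~~~~~~~~~~~~^^^^^^^^^^^^^^^^^^^^^^^^^^^^^^^^^^^^^^^
ValueError: all the input array dimensions except for the concatenation axis must match exactly, but along dimension 1, the array at index 0 has size 600 and the array at index 1 has size 599
```

play_rows(
  dp=[
    [0.5,-0.06,0],
    [0.5,-0.06,0],
    [0.5,-0.06,0],
  ],
  yaw=[0,0,0],
)

```text
t: 8.73
ee_pos: [597.6, -1.7, 30.3]
orientation: [-0.214, -3.134, 0.0]
ft_force: [-4.2, 0.3, -0.9]
width: 0.1
grasp_force: 2.4
```

play_rows(
  dp=[
    [0.4,-0.05,0],
    [0.4,-0.05,0],
    [0.4,-0.05,0],
    [0,0,0],
  ],
  yaw=[0,0,0,0],
)

```text
t: 9.07
ee_pos: [599.0, -1.8, 30.3]
orientation: [0.214, 3.134, 0.0]
ft_force: [-4.0, 0.6, 0.4]
width: 0.3
grasp_force: 2.3
```

play_rows(
  dp=[
    [0.4,-0.05,0],
    [0.4,-0.05,0],
    [0.4,-0.05,0],
    [0,0,0],
  ],
  yaw=[0,0,0,0],
)

```text
t: 9.4
ee_pos: [600.2, -2.0, 30.3]
orientation: [0.214, 3.134, -0.0]
ft_force: [-4.3, 1.1, -0.1]
width: 0.3
grasp_force: 2.3
```

play_rows(
  dp=[
    [0.4,-0.05,0],
    [0.4,-0.05,0],
    [0,0,0],
  ],
  yaw=[0,0,0],
)

```text
t: 9.65
ee_pos: [600.9, -2.1, 30.3]
orientation: [-0.214, -3.134, 0.0]
ft_force: [-4.2, 1.4, 0.6]
width: 0.8
grasp_force: 2.5
```

play_rows(
  dp=[
    [0.4,-0.05,0],
    [0.4,-0.05,0],
    [0.4,-0.05,0],
    [0,0,0],
  ],
  yaw=[0,0,0,0],
)

```text
t: 9.98
ee_pos: [601.0, -2.1, 30.3]
orientation: [-0.214, -3.132, -0.0]
ft_force: [-9.6, 1.0, 4.6]
width: 0.7
grasp_force: 4.4
```

play_rows(
  dp=[
    [0.4,-0.05,0],
    [0.4,-0.05,0],
    [0.4,-0.05,0],
    [0,0,0],
  ],
  yaw=[0,0,0,0],
)

```text
t: 10.32
ee_pos: [601.0, -2.1, 30.3]
orientation: [-0.213, -3.13, -0.0]
ft_force: [-12.1, 1.4, 9.0]
width: 0.4
grasp_force: 6.4
```

Contact is at x=601.0, where the fence stopped and the force rose. The total of 12 N less about 4 N of friction puts roughly 8 N on the screw, so I'll ease off to about 4 N and hold.

play_rows(
  dp=[
    [-0.5,0.06,0],
    [-0.5,0.06,0],
    [0,0,0],
    [0,0,0],
  ],
  yaw=[0,0,0,0],
)

```text
t: 10.65
ee_pos: [601.0, -2.1, 30.3]
orientation: [-0.214, -3.132, -0.0]
ft_force: [-8.6, 1.2, 5.1]
width: 0.7
grasp_force: 4.6
```

play_rows(
  dp=[
    [0,0,0],
    [0,0,0],
    [0,0,0],
    [0,0,0],
    [0,0,0],
    [0,0,0],
    [0,0,0],
    [0,0,0],
  ],
  yaw=[0,0,0,0,0,0,0,0],
)

```text
t: 11.32
ee_pos: [601.0, -2.1, 30.3]
orientation: [-0.214, -3.132, 0.0]
ft_force: [-8.6, 1.7, 4.1]
width: 0.5
grasp_force: 4.7
```

play_rows(
  dp=[
    [-0.5,0.06,0],
    [-1,0.13,0],
    [-2,0.26,0],
    [-4,0.5,0],
    [-5,0.7,0],
    [-6,0.8,0],
    [-6,2,10],
    [-6,3,20],
  ],
  yaw=[0,0,0,0,0,0,0,0],
)

```text
t: 11.98
ee_pos: [569.6, 5.2, 59.2]
orientation: [-0.214, -3.13, 0.0]
ft_force: [-0.7, -0.4, 0.3]
width: 0.2
grasp_force: 0.0
```

play_rows(
  dp=[
    [-8,10,20],
    [-8,10,20],
    [-8,10,20],
    [-8,10,0],
    [-8,10,0],
    [-8,10,0],
    [0,0,0],
  ],
  yaw=[-2,-2,-2,-2,-2,-2,0],
  gripper=0.3,
)

```text
t: 12.57
ee_pos: [522.2, 66.4, 121.1]
orientation: [-0.54, -3.095, -0.0]
ft_force: [-0.0, 0.3, -0.7]
width: 43.4
grasp_force: 0.0
```

Run:
```python
from h import *
np.set_printoptions(precision=2,suppress=True)
o=ctrl.get_obs(); M=R.from_rotvec(o['orientation']).as_matrix(); print(o['ee_pos'],o['width'],o['qpos'],np.degrees(np.arctan2(M[1,0],M[0,0])))
p=shot('wrist'); save(p,'w3.png'); X=cloud(p).reshape(-1,3); v=p['range_z'].ravel()>0
def s(z0,z1,x0,x1,y0,y1): 
    m=v&(X[:,2]>z0)&(X[:,2]<z1)&(X[:,0]>x0)&(X[:,0]<x1)&(X[:,1]>y0)&(X[:,1]<y1); return X[m]
S=s(52,62,490,545,40,95); print('knob',len(S),rect(S),S.mean(0))
S=s(52,63,600,650,-110,110); print('upr',len(S),rect(S) if len(S) else '')
t=shot('top');s_=shot('side')
A=cv2.resize(t['pixels'][130:190,190:310],(600,300),interpolation=cv2.INTER_CUBIC)
B=cv2.resize(s_['pixels'][165:225,195:285],(600,300),interpolation=cv2.INTER_CUBIC)
cv2.imwrite('pics/ts.png',cv2.cvtColor(np.vstack([A,B]),cv2.COLOR_RGB2BGR))
```

```text
[522.19  66.42 121.08] 43.43852137226322 [ 0.1   0.43  1.92  0.    0.8  -1.12] 160.2027037436296
knob 1026 [519.4  68.6  41.7  13.6 -20.1] [518.65  68.68  55.44]
upr 821 [620.9  13.4  78.4  13.   82.1]
```

View pics/w3.png

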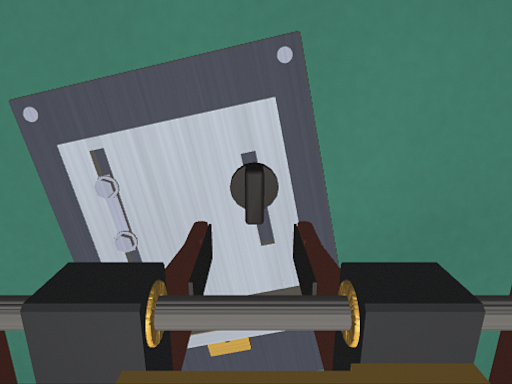

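The wrist view shows the knob bar at (255,193), upright between the fingers and aligned with them. Centre correction is (-2.8, +2.2). I'll go down and pinch it.

play_rows(
  dp=[
    [-1,1,-15],
    [-1,1,-15],
    [-0.8,0.2,-15],
    [0,0,-15],
    [0,0,-15],
    [0,0,-8],
    [0,0,-4],
    [0,0,0],
  ],
  yaw=[0,0,0,0,0,0,0,0],
)

```text
t: 13.38
ee_pos: [520.9, 67.0, 32.6]
orientation: [-0.54, -3.094, 0.001]
ft_force: [-0.4, -0.8, 1.2]
width: 61.3
grasp_force: 0.0
```

play_rows(
  dp=[
    [0,0,0],
    [0,0,0],
    [0,0,0],
    [0,0,0],
    [0,0,0],
    [0,0,0],
    [0,0,0],
    [0,0,0],
  ],
  yaw=[0,0,0,0,0,0,0,0],
  gripper=1,
)

```text
t: 14.05
ee_pos: [521.4, 68.0, 33.5]
orientation: [0.541, 3.094, 0.002]
ft_force: [-1.1, 4.4, -0.2]
width: 13.5
grasp_force: 30.0
```

play_rows(
  dp=[
    [-0.1,-0.1,-0.1],
    [-0.1,-0.1,-0.1],
    [-0.1,-0.1,-0.1],
    [-0.1,-0.1,-0.1],
    [-0.1,-0.1,-0.2],
    [-0.1,-0.1,-0.1],
    [-0.1,-0.1,-0.2],
    [0,0,0],
  ],
  yaw=[-5,-5,-5,-5,-5,-5,-5,0],
)

```text
t: 14.72
ee_pos: [520.6, 67.0, 32.5]
orientation: [1.45, 2.787, 0.001]
ft_force: [0.6, 2.3, -0.5]
width: 13.8
grasp_force: 30.0
```

```bash
cat > st.py <<'E'
from h import *
np.set_printoptions(precision=2,suppress=True)
o=ctrl.get_obs(); M=R.from_rotvec(o['orientation']).as_matrix(); y=np.degrees(np.arctan2(M[1,0],M[0,0]))
print(o['t'],o['ee_pos'],'F',o['ft_force'],'M',o['moment'],'q6',o['qpos'][5],'yaw',y,'joint',np.radians(172.6-y),o['width'])
E
python3 st.py
```

```text
14.7167 [520.57  66.98  32.49] F [ 0.56  2.31 -0.49] M [ 0.39 -0.13 -0.07] q6 -0.506473978183393 yaw 125.01650902714219 joint 0.8304885870693685 13.846740289892878
```

play_rows(
  dp=[
    [-0.1,-0.1,-0.1],
    [-0.1,-0.1,-0.1],
    [-0.1,-0.1,-0.1],
    [-0.1,-0.1,-0.1],
    [0,0,-0.1],
    [0,0,0],
  ],
  yaw=[-4,-4,-4,-4,-4,0],
)

```text
t: 15.22
ee_pos: [519.9, 66.7, 32.4]
orientation: [-1.908, -2.496, -0.0]
ft_force: [-2.1, 3.5, 7.5]
width: 13.9
grasp_force: 30.0
```

```bash
python3 st.py
```

```text
15.2167 [519.95  66.7   32.37] F [-2.13  3.5   7.53] M [0.53 0.29 0.19] q6 -0.16100882777872466 yaw 105.20924609889005 joint 1.1761905409755817 13.92970352459984
```

play_rows(
  dp=[
    [0,0,0],
    [0,0,0],
    [0,0,0],
    [0,0,0],
  ],
  yaw=[-3,-3,-2,0],
)

```text
t: 15.55
ee_pos: [519.7, 66.6, 32.4]
orientation: [-2.074, -2.359, 0.0]
ft_force: [-3.1, 3.0, 6.1]
width: 14.3
grasp_force: 30.1
```

```bash
python3 st.py
```

```text
15.55 [519.68  66.63  32.35] F [-3.05  3.02  6.05] M [0.6  0.49 0.5 ] q6 -0.02349601154871946 yaw 97.33954908614848 joint 1.3135426649822841 14.273742830315932
```

Torque is rising and the joint reads about 1.31 by the tool yaw. I'll release, rise and check.

play_rows(
  dp=[
    [0,0,0],
    [0,0,0],
    [0,0,0],
    [0,0,0],
    [0,0,0],
    [0,0,0],
  ],
  yaw=[0,0,0,0,0,0],
  gripper=0.3,
)

```text
t: 16.05
ee_pos: [519.9, 66.2, 31.8]
orientation: [-2.077, -2.357, 0.0]
ft_force: [0.4, -0.4, 0.2]
width: 50.3
grasp_force: 0.0
```

play_rows(
  dp=[
    [0,0,10],
    [0,0,20],
    [-2,-2,30],
    [-2,-2,30],
    [-2,-2,30],
    [-2,-2,30],
    [-2,-2,30],
    [0,0,0],
  ],
  yaw=[0,0,7,7,7,7,7,0],
)

```text
t: 16.72
ee_pos: [512.8, 56.3, 218.1]
orientation: [1.261, 2.868, 0.007]
ft_force: [0.8, -0.1, 0.4]
width: 61.7
grasp_force: 0.0
```

```bash
python3 st.py
python3 - <<'E'
from h import *
p=shot('wrist'); save(p,'w4.png'); X=cloud(p).reshape(-1,3); v=p['range_z'].ravel()>0
def s(z0,z1,x0,x1,y0,y1): 
    m=v&(X[:,2]>z0)&(X[:,2]<z1)&(X[:,0]>x0)&(X[:,0]<x1)&(X[:,1]>y0)&(X[:,1]<y1); return X[m]
S=s(49,62,490,545,40,95); r=rect(S);print('knob',len(S),r,'joint',np.radians(-7.4-r[4]),np.radians(-7.4-r[4]+180))
S=s(52,63,600,650,-110,110); print('upr',len(S),rect(S) if len(S) else '')
t=shot('top');s_=shot('side')
A=cv2.resize(t['pixels'][130:190,190:310],(600,300),interpolation=cv2.INTER_CUBIC)
B=cv2.resize(p['pixels'],(600,300))
cv2.imwrite('pics/ts2.png',cv2.cvtColor(np.vstack([A,B]),cv2.COLOR_RGB2BGR))
E
```

```text
16.7167 [512.76  56.29 218.11] F [ 0.78 -0.12  0.41] M [ 0.01 -0.19  0.03] q6 -0.6561396210105227 yaw 132.5420734316103 joint 0.6991427101405135 61.66524000263565
knob 559 [519.9  68.4  41.9  14.2 -81.5] joint 1.293288975727798 4.434881629317592
upr 1052 [621.4  14.8 140.4  13.2  82.4]
```

View pics/ts2.png

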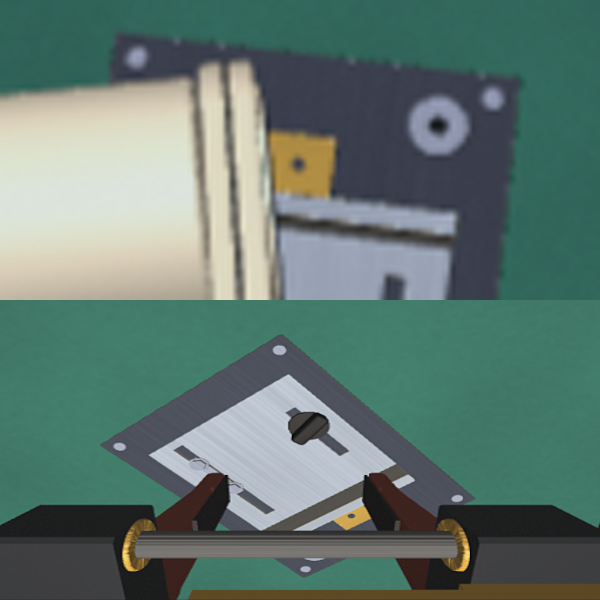

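The knob is at 1.29, so it is firmly tight. The knob bar is crosswise at (308,428) in the lower picture. In the top picture the fence face is close to the brass block, as expected, and its position is unchanged to within 0.5 mm (614.0 against 614.3 along the slide). I'll make one light touch behind the upright to confirm it still stands at the contact position (TCP x = 601.0).

play_rows(
  dp=[
    [8.4,-7,-18],
    [8.4,-7,-18],
    [8.4,-7,-18],
    [8.4,-7,-18],
    [8.4,-7,-18],
    [8.4,-7,-18],
    [8.4,-7,-18],
    [8.4,-7,-18],
  ],
  yaw=[5,5,5,5,5,5,5,5],
  gripper=1,
)

```text
t: 17.53
ee_pos: [576.0, 0.0, 65.1]
orientation: [-0.209, -3.131, 0.0]
ft_force: [0.5, 0.2, 0.6]
width: 11.6
grasp_force: 0.0
```

play_rows(
  dp=[
    [0,0,0],
    [0,0,0],
    [0,0,-15],
    [0,0,-15],
    [0,0,-10],
    [0,0,-4],
    [0,0,0],
    [0,0,0],
  ],
  yaw=[0,0,0,0,0,0,0,0],
)

```text
t: 18.2
ee_pos: [577.2, 0.5, 24.3]
orientation: [0.215, 3.134, 0.0]
ft_force: [0.0, 0.2, -0.2]
width: 0.3
grasp_force: 0.0
```

```bash
python3 st.py
```

```text
18.2 [577.19   0.51  24.35] F [ 0.01  0.15 -0.23] M [ 0.08 -0.18  0.  ] q6 -1.4537613157789624 yaw 172.16137862000687 joint 0.007655387250521174 0.2585884226184179
```

Still 24 mm back. I'll raise to z 30, advance to about 599, then creep.

play_rows(
  dp=[
    [4,-0.4,3],
    [4,-0.4,3],
    [4,-0.4,0],
    [4,-0.5,0],
    [4,-0.5,0],
    [2,-0.3,0],
    [0,0,0],
  ],
  yaw=[0.4,0,0,0,0,0,0],
)

```text
t: 18.78
ee_pos: [599.8, -2.3, 29.9]
orientation: [0.203, 3.135, -0.0]
ft_force: [-0.5, 0.4, -0.3]
width: 0.1
grasp_force: 0.0
```

play_rows(
  dp=[
    [0.4,-0.05,0],
    [0.4,-0.05,0],
    [0.4,-0.05,0],
    [0,0,0],
  ],
  yaw=[0,0,0,0],
)

```text
t: 19.12
ee_pos: [600.2, -2.4, 29.8]
orientation: [-0.203, -3.135, 0.0]
ft_force: [0.0, -0.3, -0.3]
width: 0.2
grasp_force: 0.0
```

play_rows(
  dp=[
    [0.3,-0.04,0],
    [0.3,-0.04,0],
    [0.3,-0.04,0],
    [0,0,0],
  ],
  yaw=[0,0,0,0],
)

```text
t: 19.45
ee_pos: [600.9, -2.4, 29.8]
orientation: [-0.203, -3.134, -0.0]
ft_force: [-1.0, 0.5, 1.3]
width: 0.3
grasp_force: 0.7
```

play_rows(
  dp=[
    [0.2,-0.03,0],
    [0.2,-0.03,0],
    [0,0,0],
  ],
  yaw=[0,0,0],
)

```text
t: 19.7
ee_pos: [600.9, -2.5, 29.8]
orientation: [-0.203, -3.134, -0.0]
ft_force: [-4.6, 1.0, 2.9]
width: 0.1
grasp_force: 2.2
```

The upright stops the finger at 600.9, the same as the contact position before clamping, so the fence has not moved. I'll back off, rise clear and hand in.

play_rows(
  dp=[
    [-0.5,0.06,0],
    [-2,0.3,0],
    [-6,0.8,0],
    [-6,0.8,0],
    [-6,0.8,0],
    [0,0,20],
    [0,0,30],
    [0,0,30],
  ],
  yaw=[0,0,0,0,0,0,0,0],
)

```text
t: 20.37
ee_pos: [579.6, 0.3, 109.8]
orientation: [-0.203, -3.132, 0.0]
ft_force: [0.6, 0.0, 0.2]
width: -0.0
grasp_force: 0.0
```

play_rows(
  dp=[
    [0,0,30],
    [0,0,30],
    [0,0,30],
    [0,0,0],
    [0,0,0],
  ],
  yaw=[0,0,0,0,0],
)

```text
t: 20.78
ee_pos: [581.9, 0.2, 201.7]
orientation: [0.202, 3.131, 0.0]
ft_force: [0.1, 0.1, -1.3]
width: 0.8
grasp_force: 0.0
```

```bash
python3 st.py; python3 -c "
from workcell import ticket; print(ticket.close_job())"
```

```text
20.7833 [581.88   0.25 201.67] F [ 0.12  0.05 -1.31] M [ 0.1  -0.15 -0.01] q6 -1.4616359501822755 yaw 172.5988922248753 joint 1.9334323297608006e-05 0.8482083436771239
the job is handed in; nothing more can be done
None
```

The fence is clamped touching the screw tip: knob at about 1.29 rad, held at an estimated 4 N (briefly about 8 N as it first touched), unmoved on a touch check after clamping, arm clear, and the job handed in at about 21 s.

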